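Lock a casting core into its sprung bayonet seat

ROBOT

A 6-joint arm with a two-finger parallel gripper is mounted at the origin on the work surface. World frame = base frame: x ahead of the robot, y to its left, z up, the work surface at z = 0. Lengths are in m, angles in degrees, forces in N, time in s.
With the tool pointing down it reaches from about 0.375 to 0.9 m from the base axis. Payload 3.1 kg.
Tool frame: the origin (TCP) lies on the centre line of the jaws, within the pads' length; the fingertips stand 22 mm ahead of it and the grasp point (between the pads) lies 3 mm ahead of it; y points along the fingers, z is the direction in which the jaws open and shut, and the axes are right-handed (so a half turn about y gives the same grasp; the last joint's range is limited). The gripper opens to 87 mm and grips with 3 to 60 N. Pads are 19 mm wide; open, the fingers measure 117 mm over their backs; the gripper's body (75 mm by 190 mm) begins 51 mm behind the grasp point.
Start: joints at [63.57, 30.224, 82.088, -0, 67.689, -10.227], TCP at [0.174, 0.6, 0.245] pointing down, gripper open.
Joint ranges: [-176.69, 176.69], [-43.24, 126.21], [12.49, 139.97], [-82, 262], [0, 151.66], [-163.58, 163.58]. Speed limits (degrees/s): [159.86, 159.86, 180, 180, 180, 180].

INTERFACE

Orientations are given as a 3x3 rotation matrix whose columns are the frame's x, y, z axes.
In Python, from rig import bot gives the robot as it stands.
- The arm moves only by the tool jog_arm, never from a script. Its argument "motion" is one flat list of numbers, 6 for each row, row after row: the shift along the tool's x, y, z in mm, then the turn, a rotation vector about the tool's x, y, z in degrees. A call has 1 to 20 rows; each row is the pose to reach, as a shift and turn from the pose commanded when the call began, along the tool's axes at that moment; what a row does not reach only later rows make up. A row lasts 1/8 s, in which the tool goes at most 62.5 mm and 10.7 degrees, less where a joint would pass 70% of its speed; a pose out of reach is approached as far as the arm can. A call with a gripper value outside its range is refused whole. "gripper" is the opening, from 0 (shut) to 1 (fully open), set as the call begins (left out, the last holds). The fingers move at their own pace and stop on an object; the grip force is fixed at half the most. Time passes only in rows, so rows that repeat a pose let the fingers close. It gives the time, the measured TCP pose, the force and the opening at its end, in the units of the state.
- bot.read_state(): the state, without advancing time (a new reading comes with each control period).
- bot.capture(name): name is "side" or "top"; returns (picture, depth): 480x640x3 uint8, red, green, blue; 480x640 float32, m along the optical axis (not along the pixel's ray), 0 where there is no reading.
- bot.get_calibration(name): a dict with "mtx" (3x3 intrinsics, pixels), "k1" (the pictures are not rectified: a ray, as slopes to the right and down, at radius r is drawn at 1 + k1 r^2 times it, then the intrinsics apply), "pose" (4x4, takes a point from camera to world coordinates). Camera axes: x right, y up, looking along -z (the intrinsics and any distortion apply to the point x, -y, -z); pixel columns grow to the right and rows downward; lengths in m; the calibration is good to about 2 mm. A picture is of the moment at which its call begins. get_calibration takes no time and is no camera call.
- bot.hand_in(): hands the job in, once; it reports no verdict.
The state is a dict: "time_s": time; "joint_positions": joint angles; "qvel": joint speeds; "tau": joint torques, N m; "position": TCP position; "tcp_rot": TCP orientation; "force": force on the tool from outside, world axes, zero at the start; "moment": the same for the moment, N m; "opening": opening from 0.0 (shut) to 1.0 (fully open).
Only numpy, scipy, OpenCV 4.12 (cv2) and the standard library are available. Lean on these libraries where they do the work, as an engineer would, in place of code of your own. Each camera call takes 0.05 s, during which the arm holds its last target.

TASK

Fit the orange casting core into the open bayonet seat of the blue mould base, ready for pouring: crossbar down through the slot, push it in against the spring, twist it clockwise (seen from above) to the white marks, and let the spring lift it into its notch. Leave it upright and let go of it; leave the white core standing where it is.

Things in the scene. Friction and masses are not known exactly. Their poses are not given: they have to be found in the camera images.
- core_orange_mid (a point): orange plastic casting core, upright on its foot, 95 mm tall, 0.13 kg, unchanged by a half turn about z. From the bottom: steel crossbar 84 (x) x 20 (y) x 10 mm high; 24 mm round shaft to 61 mm; grip fin 50 (x) x 18 mm thick (y), 61 to 95 mm up: take it across y at 78 mm. Point: on the axis half-way up, 47.5 mm above the underside
- mould_blue: blue mould base 150 x 150 x 60 mm (edge trim 4 mm higher), fixed, z up, origin centre of its underside. Slot in its top, 104 (x) x 44 mm (y), central, crossbar enters along x. Notch 72 deg clockwise from above (58 to 86 will do), under an 8 mm ledge, marked by two white lines on top in line with the locked crossbar; a stop ends the turn near 90. The grey base is not used and shows a locked core
- seat (a joint): travel of the sprung plate under the blue base's slot, m: 0 up (16 mm below the base's top), 0.026 fully down; 5 N at first, 14 N at the end. A core turns only while its underside is 25 mm or more below the base's top (34 is well in). Let up in the notch its underside rises to 18 mm below the top (travel 0.002); in the slot, unlocked, to 16 mm
- core_white_mid (a point): white plastic core, not needed: same core, upright on its foot, 95 mm tall, 0.13 kg, unchanged by a half turn about z. From the bottom: steel crossbar 84 (x) x 20 (y) x 10 mm high; 22 mm square shaft to 61 mm; grip fin 50 (x) x 18 mm thick (y), 61 to 95 mm up: take it across y at 78 mm. Point: on the axis half-way up, 47.5 mm above the underside
Not all that is in view belongs to the job. What is meant by the part that bears core_orange_mid is not black, purple or yellow, and is the smaller of those in its own colour.

How it is judged (in metres and radians):
At the end, for the whole second after the job is handed in: The orange core stands upright (within 8 degrees) in the blue base, its axis within 18 mm of the base's centre, its crossbar turned at least 52 degrees from the slot and lifted into the notch (middle point 89.5 mm, +-3 mm, above the base's underside) (horizontal distance between core_orange_mid and mould_blue below 0.018 m and z of core_orange_mid in the frame of mould_blue between 0.0865 and 0.0925 m and angle between the x axis of core_orange_mid and the x axis of mould_blue, either way round above 0.9 rad and angle between core_orange_mid's own z axis and vertical below 0.14 rad); the robot touches nothing.
It fails at once if the white core is moved more than 30 mm or tipped (distance of core_white_mid from where it was at the start of the episode above 0.03 m or angle between core_white_mid's own z axis and vertical above 0.35 rad).
It also fails if it takes over 40 s, if anything falls off the work surface, if the arm or the gripper's body presses on something with over 40 N, if the wrist force passes 120 N, or if a joint passes its speed limit or range.

## Working session

There is one attempt and no reset: what is moved stays moved. The work goes in short steps, Python scripts to look and compute and a tool call to move; the robot and the scene stay as the last step left them, time stands still between calls to the robot, and variables do not carry over. Pictures are saved under pics/ and viewed, and the job is handed in when it is done.

Besides the shell and the picture viewer there is one more tool, called after ">>>" as name(argument=value, ...) on one line, values as JSON. jog_arm: Moves the arm, as the interface text tells. Its arguments: {"type":"object","properties":{"motion":{"type":"array","items":{"type":"number"}},"gripper":{"type":"number"}},"required":["motion"]}

```bash
ls; mkdir -p pics; python3 - <<'E'
from rig import bot
import cv2,numpy as np
s=bot.read_state();print(s)
for n in("side","top"):
    p,d=bot.capture(n);cv2.imwrite(f"pics/{n}0.png",p[:,:,::-1]);np.save(f"pics/{n}0.npy",d)
    np.save(f"pics/{n}0rgb.npy",p)
    print(n,bot.get_calibration(n))
E
```

```text
pics
{'time_s': 0.0, 'joint_positions': array([ 6.35680595e+01,  3.02780600e+01,  8.21562082e+01, -5.10594275e-04,
        6.76874076e+01, -1.02277788e+01]), 'qvel': array([ 0.01060669, -0.02164221,  0.02453291,  0.08653384,  0.009251  ,
        0.00079642]), 'tau': array([-1.18197135e-03, -4.40045357e+01, -1.76589882e+01,  6.33806898e-02,
        5.83236536e-02, -1.63549607e-04]), 'position': array([0.17408641, 0.59956209, 0.24358227]), 'tcp_rot': array([[ 9.60274192e-01, -9.37923475e-04,  2.79056620e-01],
       [-2.79057952e-01, -1.90531378e-03,  9.60272372e-01],
       [-3.68971577e-04, -9.99997745e-01, -2.09135865e-03]]), 'force': array([-0.89765735, -0.35142383, -0.37655452]), 'moment': array([-0.06229891,  0.01078059, -0.0063194 ]), 'opening': 1.0005695139177195}
side {'mtx': array([[437.75055285,   0.        , 319.48802853],
       [  0.        , 437.75055285, 248.53898431],
       [  0.        ,   0.        ,   1.        ]]), 'k1': -0.09301022140268095, 'pose': array([[-0.71594187,  0.45225951, -0.53187271,  0.09440146],
       [-0.69812291, -0.47159502,  0.53872306,  0.39619217],
       [-0.0071859 ,  0.75700692,  0.65336735,  0.54155697],
       [ 0.        ,  0.        ,  0.        ,  1.        ]])}
top {'mtx': array([[597.86810064,   0.        , 320.7103071 ],
       [  0.        , 597.86810064, 245.32937958],
       [  0.        ,   0.        ,   1.        ]]), 'k1': -0.128876916203424, 'pose': array([[ 0.00986127,  0.99083817, -0.134694  ,  0.33088857],
       [-0.99991725,  0.0086583 , -0.00951406, -0.02056553],
       [-0.00826067,  0.13477668,  0.99084157,  1.26792422],
       [ 0.        ,  0.        ,  0.        ,  1.        ]])}
```

View pics/side0.png

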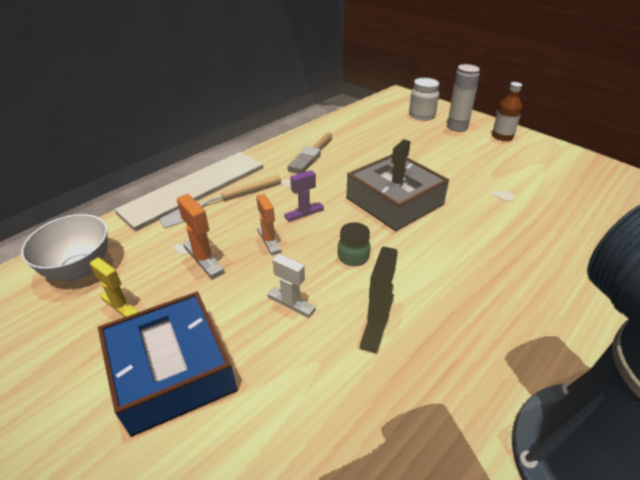

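View pics/top0.png

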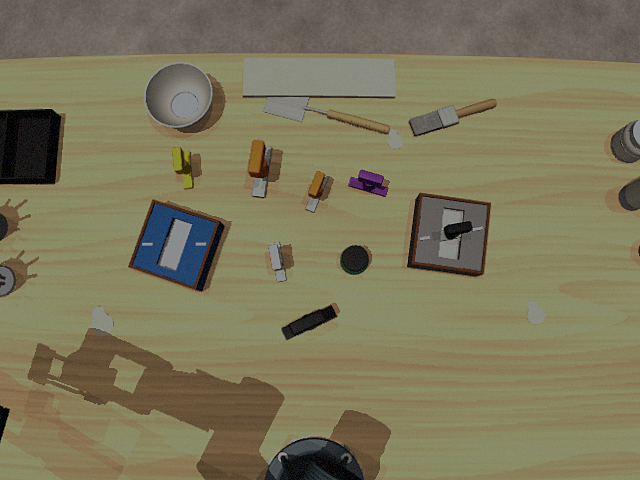

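Top view: orange cores at (258,160) (larger) and (317,188) (smaller), yellow at (183,167), purple at (370,182), black lying at (310,322), black locked in the grey base at (457,230), and white at (278,260). The blue base is at (178,245). By the description I choose the smaller orange core at (317,188), and I'll check it with depth and a crop.

```bash
cat > h.py <<'E'
import numpy as np,cv2
from rig import bot
def pts(n,d):
    c=bot.get_calibration(n);K=c['mtx'];k=c['k1'];P=c['pose']
    v,u=np.mgrid[0:480,0:640].astype(float)
    uv=np.stack([u.ravel(),v.ravel()],1)[:,None]
    s=cv2.undistortPoints(uv,K,np.array([k,0,0,0.]))[:,0].reshape(480,640,2)
    X=np.stack([s[...,0]*d,-s[...,1]*d,-d],-1)
    return X@P[:3,:3].T+P[:3,3]
def rep(name,X,m):
    q=X[m]; xy=q[:,:2].astype(np.float32)
    r=cv2.minAreaRect(xy)
    print(name,len(q),'mean',q.mean(0).round(4),'rect c',np.round(r[0],4),'sz',np.round(r[1],4),'ang',round(r[2],1),'z',np.percentile(q[:,2],[2,50,98]).round(4))
    return r
E
python3 - <<'E'
from h import *
for n in("top","side"):
    d=np.load(f"pics/{n}0.npy");p=np.load(f"pics/{n}0rgb.npy").astype(int);X=pts(n,d)
    hsv=cv2.cvtColor(p.astype(np.uint8),cv2.COLOR_RGB2HSV)
    H,S,V=[hsv[...,i].astype(int) for i in range(3)]
    ok=d>0
    org=ok&(H<14)&(S>165)&(V>80)&(X[...,2]>.02)&(X[...,2]<.2)
    nl,l,st,ce=cv2.connectedComponentsWithStats(org.astype(np.uint8))
    for i in range(1,nl):
        if st[i,4]>60: print(n,st[i]); rep(' orange',X,l==i); m=(l==i); zt=np.percentile(X[m][:,2],97); rep('  top',X,m&(X[...,2]>zt-.006))
    bl=ok&(H>100)&(H<125)&(S>120)&(X[...,2]>.045)&(X[...,2]<.075)&(X[...,1]>0.1)&(X[...,0]>.3)
    rep(n+' blue',X,bl)
    if n=="top":
        c=p[120:280,110:350].astype(np.uint8)[:,:,::-1]; cv2.imwrite('pics/crop0.png',cv2.resize(c,None,fx=3.3,fy=3.3,interpolation=cv2.INTER_CUBIC))
    else:
        c=p[150:330,130:330].astype(np.uint8)[:,:,::-1]; cv2.imwrite('pics/crop1.png',cv2.resize(c,None,fx=3.3,fy=3.3,interpolation=cv2.INTER_CUBIC))
E
```

```text
top blue 3306 mean [0.498  0.2959 0.0598] rect c [0.6109 0.4637] sz [0.5919 0.1877] ang 59.3 z [0.0509 0.06   0.0648]
side [501  92  21  24 299]
 orange 299 mean [ 0.4943 -0.7227  0.103 ] rect c [ 0.4943 -0.7244] sz [0.0525 0.0343] ang 26.4 z [0.079  0.1022 0.127 ]
  top 29 mean [ 0.4963 -0.7299  0.1238] rect c [ 0.4969 -0.7295] sz [0.0201 0.0109] ang 33.6 z [0.1193 0.1234 0.129 ]
side [178 195  30  64 673]
 orange 673 mean [0.6546 0.1324 0.0877] rect c [0.6633 0.126 ] sz [0.0244 0.0633] ang 82.2 z [0.0226 0.0974 0.1289]
  top 142 mean [0.655  0.1285 0.1268] rect c [0.664  0.1246] sz [0.0221 0.0617] ang 82.7 z [0.1229 0.1273 0.1295]
side blue 6459 mean [0.4915 0.3    0.0589] rect c [0.4974 0.2964] sz [0.1448 0.1479] ang 73.2 z [0.0473 0.0597 0.0616]
```

View pics/crop0.png

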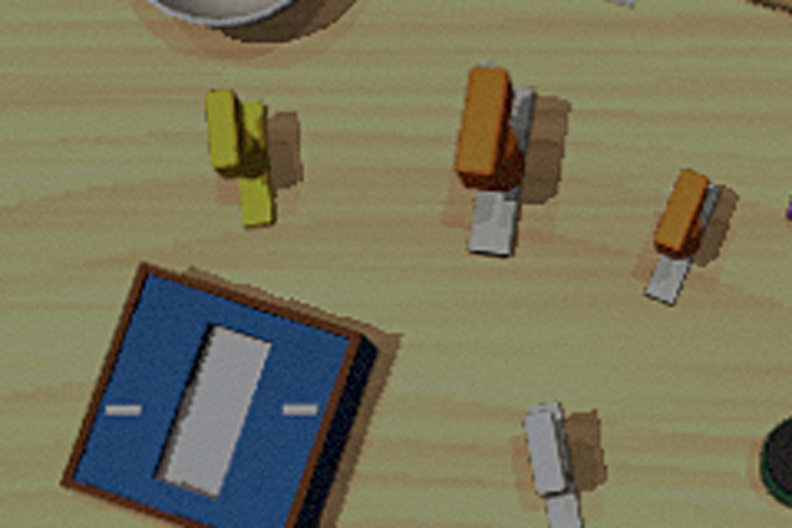

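View pics/crop1.png

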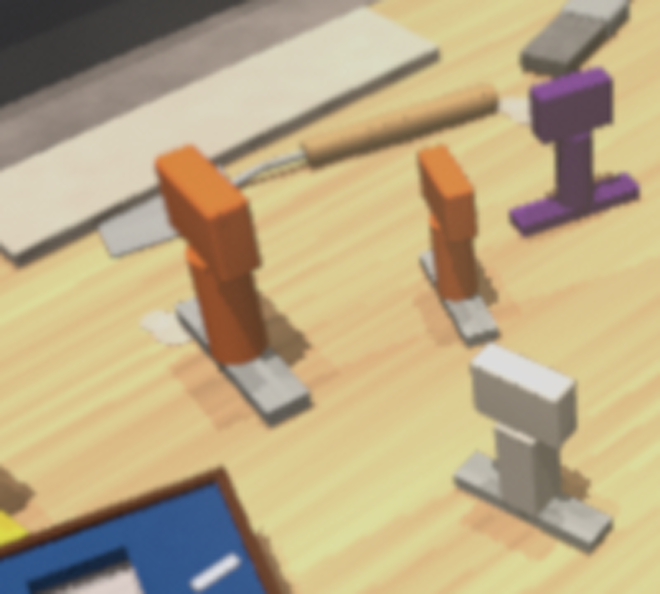

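The crops confirm that the smaller orange core, top (317,188), has a round shaft and an orange fin; the larger one is about 129 mm tall. Now I'll get exact poses.

```bash
python3 - <<'E'
from h import *
from scipy import ndimage as nd
W={'top':dict(org=(290,165,345,215),blue=(120,190,235,300),white=(260,235,295,290)),'side':dict(org=(245,185,290,260),blue=(90,285,245,435),white=(260,245,325,320))}
for n in W:
    d=np.load(f"pics/{n}0.npy");p=np.load(f"pics/{n}0rgb.npy");X=pts(n,d)
    H,S,V=[a.astype(int) for a in cv2.split(cv2.cvtColor(p,cv2.COLOR_RGB2HSV))]
    def win(k):
        m=np.zeros((480,640),bool);a,b,c,e=W[n][k];m[b:e,a:c]=1;return m&(d>0)
    for k in('org','white'):
        m=win(k);Z=X[...,2]
        rep(n+' '+k+' all>15',X,m&(Z>.015)&(Z<.11))
        rep('   top',X,m&(Z>.088)&(Z<.105))
        rep('   bar',X,m&(Z>.006)&(Z<.014))
    m=win('blue');Z=X[...,2]
    rep(n+' outline',X,m&(Z>.05)&(Z<.08))
    sl=m&(Z>.038)&(Z<.048)&(S<90)
    if n=='top': print(H[245,178],S[245,178],V[245,178],X[245,178])
    rep('  slot plate',X,sl)
    mk=m&(Z>.055)&(S<90)
    l,k=nd.label(mk)
    for i in range(1,k+1):
        if (l==i).sum()>10: rep('  mark',X,l==i)
E
```

```text
top org all>15 295 mean [0.6133 0.0012 0.086 ] rect c [0.6079 0.0038] sz [0.021 0.069] ang 68.7 z [0.0214 0.0933 0.0986]
   top 220 mean [0.6161 0.0019 0.0943] rect c [0.617  0.0017] sz [0.0182 0.0506] ang 68.8 z [0.089  0.0944 0.0988]
   bar 175 mean [0.6046 0.005  0.0098] rect c [0.6242 0.0022] sz [0.1134 0.1013] ang 88.9 z [0.0062 0.0097 0.0133]
top white all>15 284 mean [0.4655 0.0803 0.087 ] rect c [0.4591 0.0799] sz [0.0662 0.0204] ang 11.1 z [0.0178 0.0939 0.0989]
   top 226 mean [0.4666 0.082  0.0945] rect c [0.4669 0.0823] sz [0.0497 0.0182] ang 11.7 z [0.0892 0.0947 0.0992]
   bar 146 mean [0.4576 0.0798 0.0099] rect c [0.467  0.0791] sz [0.1134 0.0632] ang 0.2 z [0.0062 0.01   0.0137]
top outline 4378 mean [0.495  0.2927 0.0607] rect c [0.4958 0.2944] sz [0.1543 0.1516] ang 72.5 z [0.0544 0.0607 0.0672]
111 12 145 [0.49536077 0.28887741 0.043992  ]
  slot plate 901 mean [0.4963 0.2968 0.0438] rect c [0.4885 0.2696] sz [0.0999 0.1046] ang 73.0 z [0.0393 0.0439 0.0477]
  mark 40 mean [0.4965 0.2374 0.0607] rect c [0.4969 0.2369] sz [0.0071 0.0217] ang 2.1 z [0.0559 0.0602 0.
[... 1291 characters left out ...]
2 0.0634 0.0654]
  mark 98 mean [0.4994 0.3505 0.0606] rect c [0.4996 0.3503] sz [0.0231 0.0095] ang 88.2 z [0.059  0.0606 0.0624]
  mark 30 mean [0.409  0.2554 0.0602] rect c [0.4094 0.2569] sz [0.023  0.0024] ang 70.6 z [0.0568 0.0606 0.0629]
  mark 13 mean [0.4334 0.3122 0.0632] rect c [0.4348 0.3115] sz [0.0114 0.0055] ang 70.8 z [0.0594 0.0636 0.0646]
  mark 30 mean [0.4396 0.3316 0.0629] rect c [0.4403 0.3313] sz [0.0267 0.0051] ang 71.3 z [0.0594 0.0636 0.0649]
  mark 31 mean [0.451  0.3669 0.0626] rect c [0.4514 0.3669] sz [0.0276 0.0057] ang 73.7 z [0.0586 0.0631 0.0653]
  mark 11 mean [0.4503 0.3854 0.0586] rect c [0.4502 0.3848] sz [0.0066 0.0024] ang 59.9 z [0.0555 0.0591 0.0621]
```

```bash
python3 - <<'E'
from h import *
from scipy import ndimage as nd
for n in('top','side'):
    d=np.load(f"pics/{n}0.npy");X=pts(n,d);Z=X[...,2]
    R=(X[...,0]>.4)&(X[...,0]<.8)&(X[...,1]>-.2)&(X[...,1]<.25)&(d>0)
    l,k=nd.label(R&(Z>.07)&(Z<.2))
    for i in range(1,k+1):
        if (l==i).sum()>40:
            m=l==i; zt=np.percentile(Z[m],90); rep(n,X,m&(Z>zt-.005))
E
cat >mv.py <<'E'
import numpy as np,sys
# usage: cmd x y z heading -> target x y z heading
a=list(map(float,sys.argv[1:9]));h=np.radians(a[3])
X=np.array([np.sin(h),-np.cos(h),0]);Zt=np.array([np.cos(h),np.sin(h),0])
d=(np.array(a[4:7])-np.array(a[:3]))*1000
print('tool shift mm',np.round([d@X,-d[2],d@Zt],1),'turn y',round(a[3]-a[7],2),'len',np.linalg.norm(d).round(1))
E
python3 mv.py .174 .6 .245 73.8 .619 .002 .2 68.8
```

```text
top 319 mean [0.6638 0.1209 0.1283] rect c [0.6636 0.1211] sz [0.0233 0.0685] ang 81.8 z [0.1253 0.1281 0.1324]
top 192 mean [ 0.6316 -0.1088  0.0947] rect c [ 0.6318 -0.1086] sz [0.0499 0.0187] ang 73.7 z [0.0918 0.0947 0.0992]
top 170 mean [0.6161 0.0018 0.0953] rect c [0.6162 0.0019] sz [0.0179 0.0489] ang 67.7 z [0.0926 0.0949 0.0989]
top 177 mean [0.4662 0.0818 0.0955] rect c [0.467  0.0822] sz [0.0498 0.0174] ang 11.4 z [0.0927 0.0953 0.0995]
side 164 mean [ 0.6346 -0.1057  0.0943] rect c [ 0.6365 -0.1076] sz [0.0488 0.0211] ang 73.9 z [0.0907 0.0947 0.0967]
side 347 mean [0.6623 0.1241 0.1279] rect c [0.6669 0.1228] sz [0.0248 0.068 ] ang 84.0 z [0.1246 0.1281 0.1301]
side 172 mean [0.6184 0.0046 0.0947] rect c [0.6202 0.0031] sz [0.018  0.0496] ang 68.1 z [0.0915 0.0949 0.0967]
side 300 mean [0.4696 0.0841 0.0943] rect c [0.471  0.0832] sz [0.0494 0.0186] ang 10.9 z [0.0911 0.0945 0.0961]
tool shift mm [ 594.2   45.  -450.1] turn y 5.0 len 746.8
```

>>> jog_arm(motion=[12,1,-9,0,0,0,36,3,-27,0,0,0,71,5,-54,0,1,0,107,8,-81,0,1,0,149,11,-113,0,1,0,190,14,-144,0,2,0,232,18,-176,0,2,0,273,21,-207,0,2,0,315,24,-239,0,3,0,357,27,-270,0,3,0,398,30,-301,0,3,0,440,33,-333,0,4,0,481,36,-364,0,4,0,517,39,-391,0,5,0,547,41,-414,0,5,0,570,43,-432,0,5,0,588,45,-446,0,5,0,594,45,-450,0,5,0,594,45,-450,0,5,0,594,45,-450,0,5,0], gripper=1)

```text
time_s: 2.6
position: [0.6184, 0.0033, 0.1996]
tcp_rot: [[0.933, -0.001, 0.361], [-0.361, 0.0, 0.933], [-0.001, -1.0, 0.0]]
force: [-0.2, 0.2, -0.3]
opening: 1.003
```

```bash
python3 - <<'E'
from h import *
s=bot.read_state();print(s['time_s'],s['position'],s['tcp_rot'].round(4),s['joint_positions'].round(1),s['force'])
for n in("side","top"):
    p,d=bot.capture(n);cv2.imwrite(f"pics/{n}1.png",p[:,:,::-1])
E
```

```text
2.6 [0.61841278 0.00330003 0.19956243] [[ 9.327e-01 -9.000e-04  3.607e-01]
 [-3.607e-01  4.000e-04  9.327e-01]
 [-1.000e-03 -1.000e+00  0.000e+00]] [-10.   32.7  85.6   0.   61.8 -78.9] [-0.20509994  0.19623948 -0.29093586]
```

View pics/side1.png

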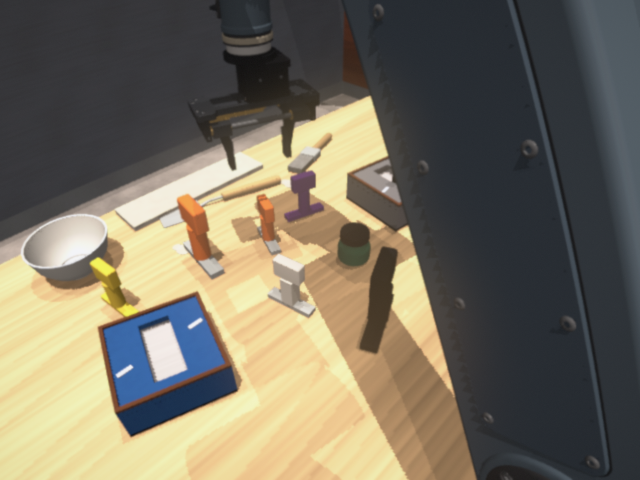

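The side view shows the open gripper hanging above the small orange core (265,205), with the fingers at (232,160) and (288,150) to either side of its fin. I'll descend now.

>>> jog_arm(motion=[0,10,0,0,0,0,0,25,0,0,0,0,0,42,0,0,0,0,0,60,0,0,0,0,0,78,0,0,0,0,0,94,0,0,0,0,0,106,0,0,0,0,0,114,0,0,0,0,0,115,0,0,0,0,0,115,0,0,0,0])

```text
time_s: 3.95
position: [0.6196, 0.0022, 0.0849]
tcp_rot: [[0.932, 0.001, 0.362], [-0.362, -0.0, 0.932], [0.001, -1.0, 0.0]]
force: [-0.3, 0.1, 0.9]
opening: 1.002
```

```bash
python3 - <<'E'
from h import *
p,d=bot.capture('side');cv2.imwrite("pics/side2.png",cv2.resize(p[100:340,100:400,::-1],None,fx=2.5,fy=2.5))
E
```

```text
(no output)
```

View pics/side2.png

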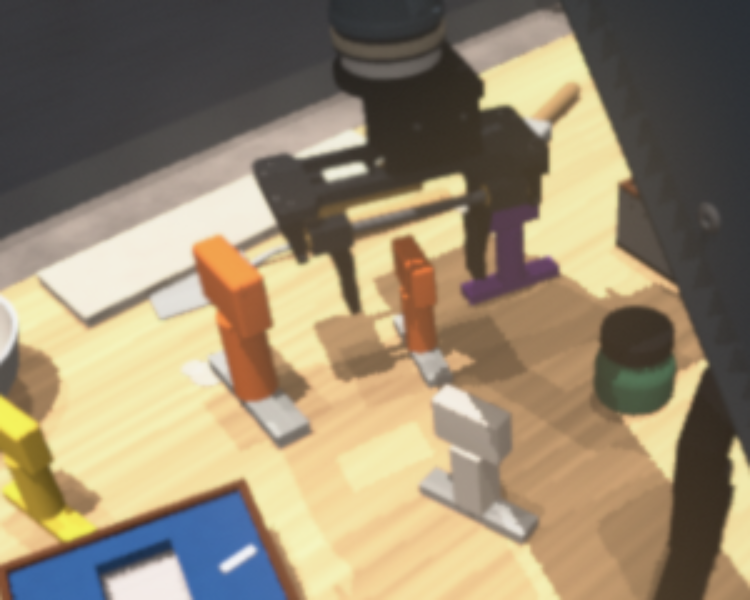

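The crop shows the fingers, at (350,290) and (478,270), straddling the orange fin at (415,270) and clear of the big orange and purple cores. I'll close the gripper.

>>> jog_arm(motion=[0,0,0,0,0,0,0,0,0,0,0,0,0,0,0,0,0,0,0,0,0,0,0,0,0,0,0,0,0,0,0,0,0,0,0,0,0,0,0,0,0,0,0,0,0,0,0,0], gripper=0)

```text
time_s: 5.0
position: [0.6192, 0.0023, 0.0845]
tcp_rot: [[0.932, -0.0, 0.362], [-0.362, -0.0, 0.932], [-0.0, -1.0, -0.0]]
force: [-0.2, -0.3, -0.4]
opening: 0.202
```

>>> jog_arm(motion=[0,-6,0,0,0,0,0,-20,0,0,0,0,0,-42,0,0,0,0,0,-66,0,0,0,0,0,-90,0,0,0,0,0,-110,0,0,0,0,0,-124,0,0,0,0,0,-130,0,0,0,0,0,-130,0,0,0,0])

```text
time_s: 6.12
position: [0.6192, 0.0023, 0.2148]
tcp_rot: [[0.932, 0.0, 0.362], [-0.362, -0.0, 0.932], [0.0, -1.0, 0.0]]
force: [0.6, 0.2, -0.6]
opening: 0.203
```

```bash
python3 - <<'E'
from h import *
s=bot.read_state();print(s['time_s'],s['position'],s['opening'],s['force'])
p,d=bot.capture('side');X=pts('side',d);cv2.imwrite("pics/side3.png",p[:,:,::-1])
E
python3 mv.py .619 .002 .215 68.8 .498 .2945 .215 72.7
```

```text
6.125 [0.61916149 0.00229535 0.21475445] 0.20315382357467424 [ 0.57736702  0.19066858 -0.58354486]
tool shift mm [-218.6   -0.   228.9] turn y -3.9 len 316.5
```

View pics/side3.png

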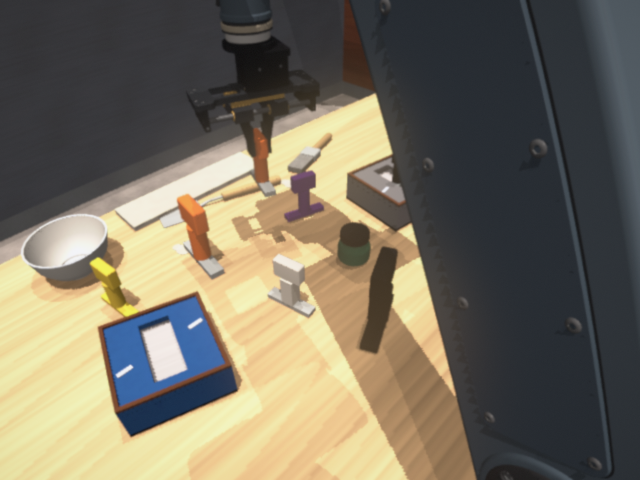

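The core is held and lifted, with its fin and bar visible at (262,170). Next, the move over the base.

>>> jog_arm(motion=[-7,0,7,0,0,0,-22,0,23,0,0,0,-44,0,46,0,-1,0,-70,0,73,0,-1,0,-98,0,103,0,-2,0,-126,0,132,0,-2,0,-153,0,160,0,-3,0,-177,0,185,0,-3,0,-197,0,206,0,-4,0,-211,0,221,0,-4,0,-218,0,228,0,-4,0,-219,0,229,0,-4,0,-219,0,229,0,-4,0])

```text
time_s: 7.8
position: [0.4982, 0.2944, 0.2145]
tcp_rot: [[0.955, 0.0, 0.296], [-0.296, -0.0, 0.955], [0.0, -1.0, -0.0]]
force: [0.0, 0.3, -1.2]
opening: 0.202
```

```bash
python3 - <<'E'
from h import *
s=bot.read_state();print(s['time_s'],s['position'],s['opening'],s['joint_positions'].round(1))
for n in('side','top'):
    p,d=bot.capture(n);np.save(f'pics/{n}4.npy',d);np.save(f'pics/{n}4rgb.npy',p);cv2.imwrite(f"pics/{n}4.png",p[:,:,::-1])
E
```

```text
7.8 [0.49817677 0.29440762 0.21450735] 0.20212588876062282 [ 19.5  28.7  90.7  -0.   60.6 -53.2]
```

View pics/side4.png

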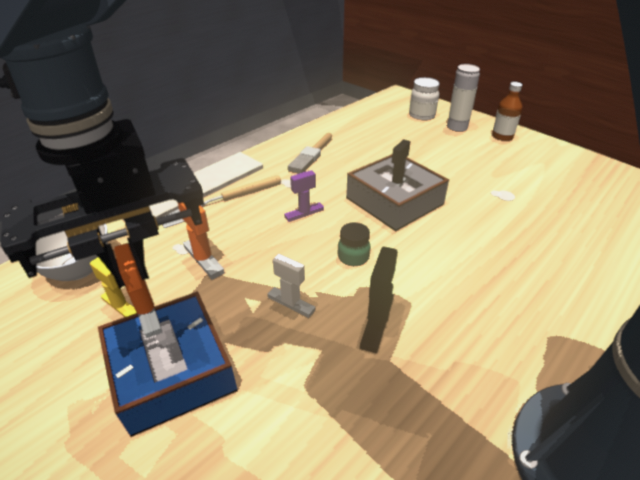

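View pics/top4.png

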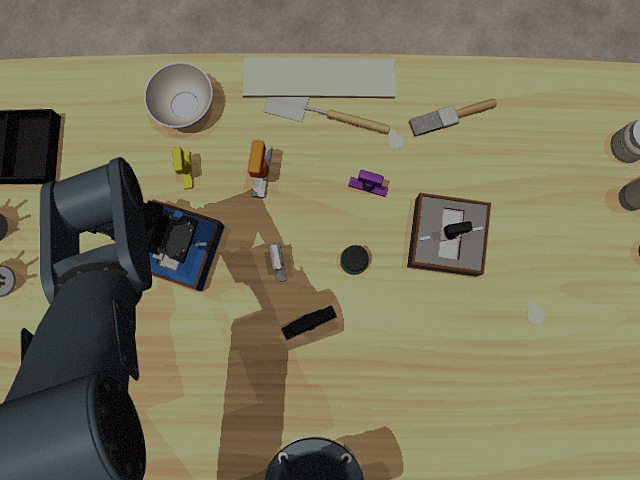

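>>> jog_arm(motion=[0,8,0,0,0,0,0,20,0,0,0,0,0,34,0,0,0,0,0,46,0,0,0,0,0,53,0,0,0,0,0,55,0,0,0,0,0,55,0,0,0,0])

```text
time_s: 8.78
position: [0.498, 0.2951, 0.1596]
tcp_rot: [[0.955, 0.0, 0.296], [-0.296, 0.0, 0.955], [0.0, -1.0, 0.0]]
force: [0.7, 0.1, -0.4]
opening: 0.205
```

```bash
python3 - <<'E'
from h import *
s=bot.read_state();print(s['time_s'],s['position'])
p,d=bot.capture('side');np.save('pics/side5.npy',d);np.save('pics/side5rgb.npy',p)
cv2.imwrite("pics/side5.png",cv2.resize(p[220:440,70:270,::-1],None,fx=2.7,fy=2.7,interpolation=cv2.INTER_CUBIC))
X=pts('side',d);Z=X[...,2]
H,S,V=[a.astype(int) for a in cv2.split(cv2.cvtColor(p,cv2.COLOR_RGB2HSV))]
near=(d>0)&(np.hypot(X[...,0]-.5,X[...,1]-.294)<.06)
rep('bar',X,near&(Z>.078)&(Z<.09)&(S<110))
rep('bartop',X,near&(Z>.082)&(Z<.088)&(S<110))
rep('shaft',X,near&(Z>.092)&(Z<.13)&(S>140))
E
```

```text
8.775 [0.49800232 0.29509732 0.1595835 ]
bar 388 mean [0.4735 0.3035 0.0846] rect c [0.4795 0.301 ] sz [0.0227 0.0426] ang 74.7 z [0.0785 0.085  0.0869]
bartop 350 mean [0.4746 0.3032 0.0851] rect c [0.4778 0.3022] sz [0.0209 0.0385] ang 73.5 z [0.0829 0.085  0.0868]
shaft 294 mean [0.4905 0.2972 0.1086] rect c [0.4919 0.2973] sz [0.0221 0.01  ] ang 79.2 z [0.0925 0.1089 0.1245]
```

View pics/side5.png

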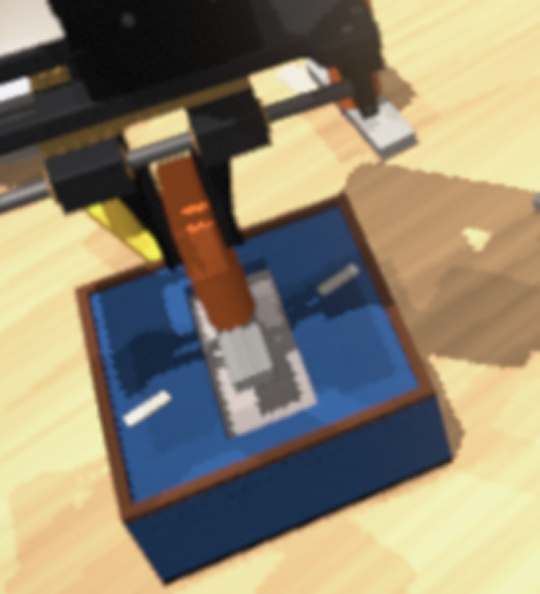

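The bar at (245,350) lies above the slot and parallel to it. Its axis, extrapolated to (0.4997,0.2957), agrees with the base centre in the same camera, (0.500,0.294). I'll lower it in and press.

>>> jog_arm(motion=[0,4,0,0,0,0,0,9,0,0,0,0,0,14,0,0,0,0,0,19,0,0,0,0,0,24,0,0,0,0,0,29,0,0,0,0,0,29,0,0,0,0])

```text
time_s: 9.7
position: [0.4975, 0.2948, 0.13]
tcp_rot: [[0.955, -0.001, 0.296], [-0.296, -0.0, 0.955], [-0.001, -1.0, -0.001]]
force: [0.5, -0.4, -0.7]
opening: 0.204
```

>>> jog_arm(motion=[0,3,0,0,0,0,0,6,0,0,0,0,0,9,0,0,0,0,0,12,0,0,0,0,0,15,0,0,0,0,0,18,0,0,0,0,0,20,0,0,0,0,0,20,0,0,0,0,0,20,0,0,0,0])

```text
time_s: 10.82
position: [0.4982, 0.2951, 0.1119]
tcp_rot: [[0.955, 0.001, 0.296], [-0.296, 0.0, 0.955], [0.001, -1.0, 0.001]]
force: [-1.9, -1.0, 9.1]
opening: 0.203
```

```bash
python3 - <<'E'
from h import *
s=bot.read_state();print(s['time_s'],s['position'],s['force'],s['moment'])
p,d=bot.capture('side')
cv2.imwrite("pics/side6.png",cv2.resize(p[220:440,70:270,::-1],None,fx=2.7,fy=2.7,interpolation=cv2.INTER_CUBIC))
E
```

```text
10.825 [0.49822368 0.29511871 0.11187951] [-1.88787279 -0.96696726  9.11774379] [-0.19231664  0.40034019 -0.06805553]
```

View pics/side6.png

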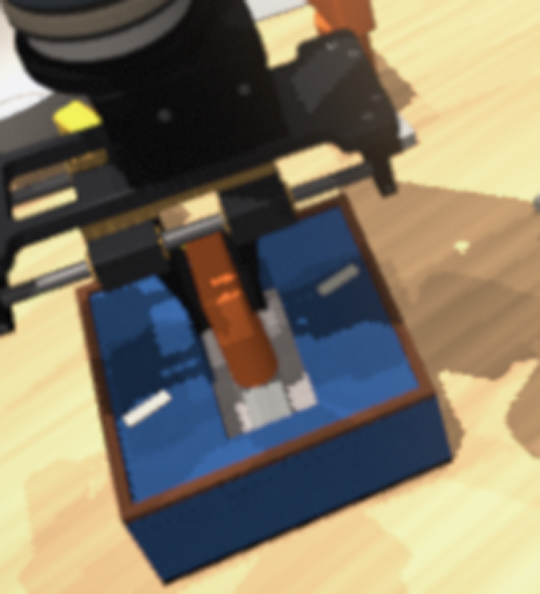

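The bar is inside the slot and pressed in: 9 N, underside about 33 mm below the top. Now I'll twist it.

>>> jog_arm(motion=[0,0,0,0,3,0,0,0,0,0,8,0,0,0,0,0,14,0,0,0,0,0,20,0,0,0,0,0,26,0,0,0,0,0,32,0,0,0,0,0,38,0,0,0,0,0,44,0,0,0,0,0,50,0,0,0,0,0,56,0,0,0,0,0,62,0,0,0,0,0,67,0,0,0,0,0,71,0,0,0,0,0,72,0,0,0,0,0,72,0,0,0,0,0,72,0])

```text
time_s: 12.88
position: [0.4999, 0.2956, 0.1124]
tcp_rot: [[0.014, 0.005, 1.0], [-1.0, 0.002, 0.014], [-0.002, -1.0, 0.005]]
force: [0.5, -1.5, 8.7]
opening: 0.204
```

```bash
python3 - <<'E'
from h import *
s=bot.read_state();print(s['time_s'],s['position'],s['force'],s['moment'],s['opening'])
p,d=bot.capture('side')
cv2.imwrite("pics/side7.png",cv2.resize(p[220:440,70:270,::-1],None,fx=2.7,fy=2.7,interpolation=cv2.INTER_CUBIC))
E
```

```text
12.875 [0.49991825 0.29564608 0.11239626] [ 0.49627695 -1.48964933  8.71379215] [-0.20623047 -0.01451096  0.04087122] 0.20373925099358353
```

View pics/side7.png

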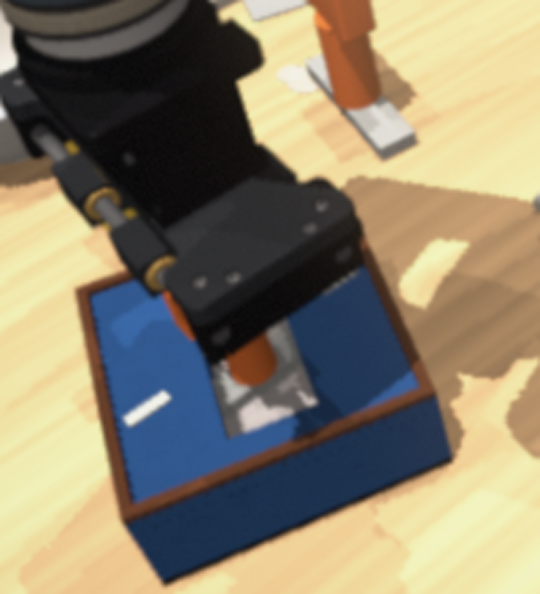

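The turn reached 72° with little torque, and the bar end is no longer in the slot. Now I'll let the spring lift it.

>>> jog_arm(motion=[0,-2,0,0,0,0,0,-5,0,0,0,0,0,-8,0,0,0,0,0,-11,0,0,0,0,0,-13,0,0,0,0,0,-14,0,0,0,0,0,-14,0,0,0,0,0,-14,0,0,0,0])

```text
time_s: 13.92
position: [0.4982, 0.2951, 0.1246]
tcp_rot: [[0.014, 0.001, 1.0], [-1.0, 0.0, 0.014], [-0.0, -1.0, 0.001]]
force: [2.2, 1.4, 4.6]
opening: 0.204
```

```bash
python3 - <<'E'
from h import *
s=bot.read_state();print(s['time_s'],s['position'],s['force'],s['moment'],s['opening'])
E
```

```text
13.925 [0.49824716 0.29511982 0.12458508] [2.21671346 1.36758143 4.58219721] [ 0.05609499 -0.61893124 -0.03152696] 0.2044475798451484
```

>>> jog_arm(motion=[0,-1,0,0,0,0,0,-2,0,0,0,0,0,-2,0,0,0,0])

```text
time_s: 14.3
position: [0.4976, 0.2949, 0.1264]
tcp_rot: [[0.014, -0.001, 1.0], [-1.0, -0.0, 0.014], [0.0, -1.0, -0.001]]
force: [1.9, -0.0, 3.0]
opening: 0.203
```

```bash
python3 - <<'E'
from h import *
s=bot.read_state();print(s['time_s'],s['position'],s['force'],s['moment'],s['opening'])
E
```

```text
14.3 [0.49760624 0.29491187 0.12643593] [ 1.89772888 -0.00700974  3.04597675] [ 0.00432231 -0.56965487  0.03587934] 0.20286491581226207
```

>>> jog_arm(motion=[0,0,0,0,0,0,0,0,0,0,0,0,0,0,0,0,0,0,0,0,0,0,0,0,0,0,0,0,0,0,0,0,0,0,0,0], gripper=0.7)

```text
time_s: 15.05
position: [0.4978, 0.295, 0.1265]
tcp_rot: [[0.014, -0.0, 1.0], [-1.0, -0.0, 0.014], [0.0, -1.0, -0.0]]
force: [0.1, 0.3, -0.2]
opening: 0.685
```

>>> jog_arm(motion=[0,-5,0,0,0,0,0,-18,0,0,0,0,0,-38,0,0,0,0,0,-60,0,0,0,0,0,-80,0,0,0,0,0,-100,0,0,0,0,0,-115,0,0,0,0,0,-120,0,0,0,0,0,-120,0,0,0,0])

```text
time_s: 16.18
position: [0.4978, 0.295, 0.2467]
tcp_rot: [[0.014, 0.0, 1.0], [-1.0, 0.0, 0.014], [-0.0, -1.0, 0.0]]
force: [-0.8, -0.2, -0.5]
opening: 0.701
```

```bash
python3 - <<'E'
from h import *
s=bot.read_state();print(s['time_s'],s['position'],s['force'],s['opening'])
p,d=bot.capture('side');np.save('pics/side8.npy',d);np.save('pics/side8rgb.npy',p)
cv2.imwrite("pics/side8.png",cv2.resize(p[200:440,50:290,::-1],None,fx=2.5,fy=2.5,interpolation=cv2.INTER_CUBIC))
X=pts('side',d);Z=X[...,2]
near=(d>0)&(np.hypot(X[...,0]-.5,X[...,1]-.294)<.06)
H,S,V=[a.astype(int) for a in cv2.split(cv2.cvtColor(p,cv2.COLOR_RGB2HSV))]
rep('fin top',X,near&(Z>.132)&(Z<.145)&(S>130)&(H<20))
rep('org',X,near&(Z>.08)&(Z<.16)&(S>130)&(H<20))
E
```

```text
16.175 [0.49780976 0.29495202 0.2467413 ] [-0.77530024 -0.21389319 -0.48233671] 0.701098080143686
fin top 485 mean [0.4963 0.2956 0.1361] rect c [0.4986 0.2942] sz [0.02   0.0501] ang 0.9 z [0.1323 0.1364 0.1382]
org 1295 mean [0.4925 0.2961 0.121 ] rect c [0.4967 0.2943] sz [0.0508 0.0224] ang 84.6 z [0.0832 0.125  0.1377]
```

View pics/side8.png

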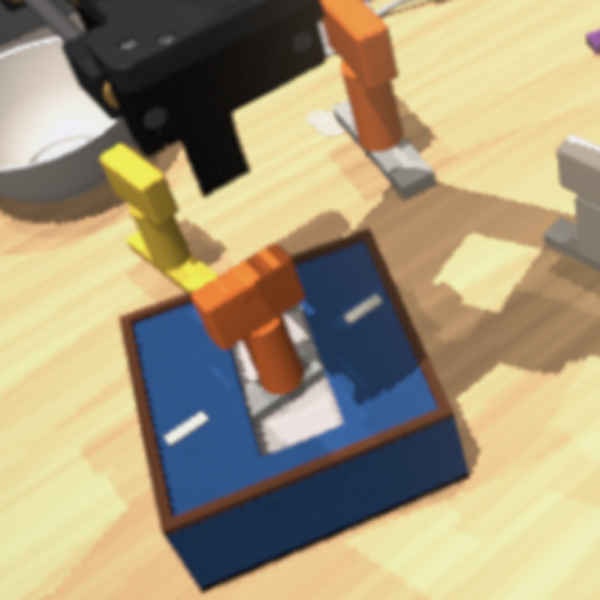

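```bash
python3 - <<'E'
from h import *
d=np.load('pics/side8.npy');p=np.load('pics/side8rgb.npy');X=pts('side',d);Z=X[...,2]
H,S,V=[a.astype(int) for a in cv2.split(cv2.cvtColor(p,cv2.COLOR_RGB2HSV))]
m=(d>0)&(np.hypot(X[...,0]-.5,X[...,1]-.294)<.06)&(Z>.1345)&(Z<.145)&(S>130)&(H<20)
q=X[m];A=np.c_[q[:,:2]-q[:,:2].mean(0),np.ones(len(q))];c=np.linalg.lstsq(A,q[:,2],rcond=None)[0]
print('top z',c[2],'tilt deg',np.degrees(np.arctan(c[:2])))
w=np.zeros(m.shape,bool);w[245:320,260:325]=1
rep('white',X,w&(d>0)&(Z>.0911)&(Z<.105))
print(bot.hand_in())
E
```

```text
top z 0.13659151567061112 tilt deg [ 1.61030856 -0.58282274]
white 286 mean [0.47   0.0839 0.0944] rect c [0.4714 0.0831] sz [0.0497 0.0182] ang 13.2 z [0.0913 0.0946 0.0963]
the job is handed in; nothing more can be done
None
```

The smaller orange core (round shaft, 95 mm tall) is locked in the blue base, and the job is handed in at about 16 s of the 40 s allowed. I gripped it by its fin, lowered the crossbar through the slot and pressed it about 33 mm below the base's top (9 N). I then turned it 72° clockwise, let the spring lift it, released it and withdrew the gripper upwards. No verdict is reported.

| Last check (side camera) | Measured | Wanted |
|---|---|---|
| Fin top height | 136.6 mm (mid point about 89.1 mm) | mid point 89.5 ±3 mm |
| Crossbar turn from the slot | about 73°, in line with the white marks | over 52° |
| Core axis from base centre | within about 2 mm | under 18 mm |
| Tilt | under 2° | under 8° |
| White core | same place within 1 mm, upright | under 30 mm |

- **Gripper:** it was open and about 120 mm above its release height, and the force readings were near zero.
- **Disagreement:** the two cameras differed by about 4 mm in x. I averaged them for the grasp and the base centre, and checked the bar against the slot in the side camera only.
- **White core angle:** it read 13.2° in the last picture and 11.4° before. I took this as measurement noise and did not check further.

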